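# Set out the detection path on the breadboard strip

## Task

Set out the parts of the detection path in a straight row along the middle of the metal breadboard strip, between the objective canister and the fibre coupler that already stand at its two ends: the filter cube halfway between those two, the lens mount halfway between the canister and the cube, and the mirror mount halfway between the cube and the coupler, all upright, with the lens and the mirror facing along the row (either way round). Park the wider of the two black dust caps flat in the middle of the canister's lid. Do not shift the canister or the coupler, and leave the narrower cap where it lies.

Things in the scene. Friction and masses are not known exactly. Their poses are not given: they have to be found in the camera images.
- board: Metal breadboard strip with small tapped holes, 70 x 310 x 12 mm, fixed. Origin: centre of its underside; x across, y along it (the row runs along y through the middle), z up; its top is 12 mm up. Tall things nearby: the screen (face at world x = 0.63 m, y -0.08 to -0.63 m, from 0.11 m up) and the lamp box (face at x = 0.55 m, y 0.29 to 0.46 m, 0.2 m high).
- canister: Clear round objective canister with a black screw lid (not to be unscrewed), 64 mm high, body 42 mm, lid 45 mm in diameter and flat on top. Loose, 140 g, stands on the middle line of the strip 130 mm from its centre, at one end or the other. Origin: centre of its underside; z up; the lid's top is 64 mm above the origin.
- coupler: Fibre coupler, a plain stepped light-coloured round part standing on its wide flange, 24 mm in diameter, 30 mm high. Loose, 60 g, stands on the middle line of the strip 130 mm from its centre, at the end opposite to the canister (260 mm from it). Origin: centre of its underside; z up.
- lens: Lens mount: a round lens in a black ring on a short post with a black foot, 85 mm high, 120 g, loose. Origin: centre of the whole outline, at the underside; z up. The lens faces along x. For gripping, the ring counts as an upright plate 10 mm thick in x (from +1 to +11 mm), 34 mm wide in y (centred), from 51 to 85 mm up. The foot is 26 x 40 mm, from -7 to +19 mm in x and centred in y, 7 mm high; the post on it stands at x = +6 mm.
- mirror: Mirror mount: a round mirror in a square black holder on a short post with a black foot, 73 mm high, 120 g, loose. Origin: centre of the whole outline, at the underside; z up. The mirror faces along x. For gripping, the holder is an upright plate 10 mm thick in x (from -3 to +7 mm), 38 mm wide in y (centred), from 37 to 73 mm up. The foot is 26 x 40 mm, from -10 to +16 mm in x and centred in y, 7 mm high; the post on it stands at x = +3 mm.
- cube: Filter cube: a black block with round coloured windows, 90 g, loose. Solid from -20 to +24 mm in x, -19 to +19 mm in y and 0 to 36 mm in z; grip the 38 mm sides (across y). Origin: centre of its outline, at the underside; z up. It may face any way.
- wide_cap: The wider black round dust cap, 34 mm in diameter, 10 mm high, lying flat on the table, loose, 12 g. Origin: centre of its underside; z up.
- narrow_cap: The narrower black round dust cap, 26 mm in diameter, 10 mm high, lying flat on the table, loose. To be left alone. Origin: centre of its underside; z up.

How it is judged:
By the outcome, as a careful person would: the job done as asked, in the order asked, and still so for the second after the job is handed in, with the robot touching nothing.
It also fails if it takes over 120 s, if anything falls off the work surface, if the arm or the gripper's body presses on something with over 40 N, if the wrist force passes 120 N, or if a joint passes its speed limit or range.

## Robot

A 7-joint arm with a two-finger parallel gripper is mounted at the origin on a cart in front of the work surface, level with it; the furniture and walls round the work are solid. World frame = base frame: x ahead of the robot, y to its left, z up, the work surface at z = 0. Lengths are in m, angles in rad, forces in N, time in s.
With the tool pointing down it reaches from about 0.4 to 0.85 m from the base axis. Payload 10.4 kg.
Tool frame: the origin (TCP) lies between the finger pads; the fingertips stand 19 mm ahead of it and the grasp point (between the pads) is the TCP; z points along the fingers, x is the direction in which the jaws open and shut, and the axes are right-handed (so a half turn about z gives the same grasp; the last joint's range is limited). The gripper opens to 87 mm and grips with 3 to 60 N. Pads are 19 mm wide; open, the fingers measure 117 mm over their backs; the gripper's body (75 mm by 190 mm) begins 51 mm behind the grasp point.
Start: joints at [1.128, 0.332, -0.065, 1.46, 0.022, 1.35, -0.088], TCP at [0.255, -0.571, 0.242] pointing down, gripper open.
Joint ranges: [-2.6, 2.6], [-0.5, 2.12], [-1.47, 1.34], [0.16, 2.42], [-1.27, 4.41], [0.06, 2.06], [-2.6, 2.6]. Speed limits (rad/s): [2.22, 2.22, 2.79, 2.79, 3.14, 3.14, 3.14].

## Interface

Orientations are given as a unit quaternion [x, y, z, w].
In Python, from bench import * gives the robot as it stands.
- The arm moves only by the tool step_arm, never from a script. Its argument "commands" is a list of rows, each a list of 6 numbers: the shift along the tool's x, y, z in m, then the turn, a rotation vector about the tool's x, y, z in rad. In form: [[tx, ty, tz, rx, ry, rz], ...]. A call has 1 to 12 rows; each row shifts and turns the commanded pose from where the row before left it, along the tool's axes as they then stand; what a row does not reach is not made up. A row lasts 1/10 s, in which the tool goes at most 50 mm and 8.59 degrees, less where a joint would pass 70% of its speed; a pose out of reach is approached as far as the arm can. A call with a gripper value outside its range is refused whole. "gripper" is the opening, from 0 (shut) to 1 (fully open), set as the call begins (left out, the last holds). The fingers move at their own pace and stop on an object; "grip_force" is the grip in N (left out, the last holds). Time passes only in rows, so rows that do not move let the fingers close. It gives the time, the measured TCP pose, the force and the opening at its end, in the units of the state.
- read_state(): the state, without advancing time (a new reading comes with each control period).
- camera(name): name is "scene" or "top" or "wrist"; returns the picture (384x512x3 uint8, red, green, blue); there is no depth.
- get_calibration(name): a dict with "fx", "fy", "cx", "cy" (pixels), "k1" (the pictures are not rectified: a ray, as slopes to the right and down, at radius r is drawn at 1 + k1 r^2 times it, then the intrinsics apply), "R" (3x3) and "t" (3): a world point X has camera coordinates R X + t. Camera axes: x right, y down, z forward; pixel columns grow to the right and rows downward; lengths in m; the calibration is good to about 2 mm. A picture is of the moment at which its call begins: read the wrist's pose just before it. get_calibration takes no time and is no camera call; for the wrist camera it gives the pose at the moment of the call.
- close_job(): hands the job in, once; it reports no verdict.
The state is a dict: "time": time; "joint_positions": joint angles; "joint_vel": joint speeds; "joint_torque": joint torques, N m; "ee_pos": TCP position; "eef_rot": TCP orientation; "ft_force": force on the tool from outside, world axes, zero at the start; "torque": the same for the moment, N m; "width": finger opening in m.
Only numpy, scipy, OpenCV 4.12 (cv2) and the standard library are available. Lean on these libraries where they do the work, as an engineer would, in place of code of your own. Each camera call takes 0.05 s, during which the arm holds its last target. There are 200 camera calls.

## Working session

There is one attempt and no reset: what is moved stays moved. The work goes in short steps, Python scripts to look and compute and a tool call to move; the robot and the scene stay as the last step left them, time stands still between calls to the robot, and variables do not carry over. Pictures are saved under pics/ and viewed, on a budget of 17 in all, crops included, one or two more only if the job needs it, and the job is handed in when it is done.

Besides the shell and the picture viewer there is one more tool, called after "Call:" by a JSON object that holds its "name" and its "arguments", one argument or row to a line. step_arm: Moves the arm, as the interface text tells. Its arguments: {"type":"object","properties":{"commands":{"type":"array","items":{"type":"array","items":{"type":"number"}}},"gripper":{"type":"number"},"grip_force":{"type":"number"}},"required":["commands"]}

```bash
ls; mkdir -p pics; python3 - <<'E'
from bench import *
import cv2
s=read_state();print(s)
for n in["scene","top"]:
    im=camera(n);cv2.imwrite(f"pics/{n}0.png",cv2.cvtColor(im,cv2.COLOR_RGB2BGR))
    c=get_calibration(n);print(n,c)
E
```

```text
pics
{'time': 0.0, 'joint_positions': array([ 1.12835614,  0.33288701, -0.06468621,  1.46093956,  0.02162891,
        1.34994366, -0.08847651]), 'joint_vel': array([ 2.79842015e-04, -2.59103218e-04, -3.00655599e-05, -8.15645654e-05,
        3.43560854e-04,  1.65654250e-03, -2.62475802e-04]), 'joint_torque': array([-8.02536397e-04, -6.23273993e+01,  2.40159774e-02, -3.89896953e+01,
       -6.13026833e-02,  3.97645449e-02,  1.66217301e-04]), 'ee_pos': array([ 0.25458495, -0.57038918,  0.2407453 ]), 'eef_rot': array([ 8.38942261e-01, -5.44219932e-01, -6.47878877e-04, -3.58953997e-04]), 'ft_force': array([ 0.29958728, -1.11003694,  0.63683461]), 'torque': array([-0.02368734,  0.00011266,  0.02464738]), 'width': 0.08697113877572757}
scene {'fx': 473.1881416622995, 'fy': 473.1881416622995, 'cx': 258.36551768509787, 'cy': 183.60601950019026, 'k1': -0.02653282907499815, 'R': array([[ 0.55973514, -0.82860525,  0.01048429],
       [-0.65935286, -0.45299492, -0.60004118],
       [ 0.5019466 ,  0.32895129, -0.79990041]]), 't': array([-0.11382417,  0.45077221,  0.55988316])}
top {'fx': 452.60967586836466, 'fy': 452.60967586836466, 'cx': 256.81105702182197, 'cy': 186.84633376332556, 'k1': -0.14348941266421686, 'R': array([[ 0.02274201, -0.99969635,  0.00948753],
       [-0.99891063, -0.02310888, -0.04054041],
       [ 0.04074735, -0.00855523, -0.99913285]]), 't': array([0.18375286, 0.52073168, 1.00133655])}
```

```bash
python3 - <<'E'
import cv2
for n in["scene","top"]:
    im=cv2.imread(f"pics/{n}0.png");cv2.imwrite(f"pics/{n}0b.png",cv2.resize(im,(800,600),interpolation=cv2.INTER_CUBIC))
E
```

```text
(no output)
```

View pics/top0b.png

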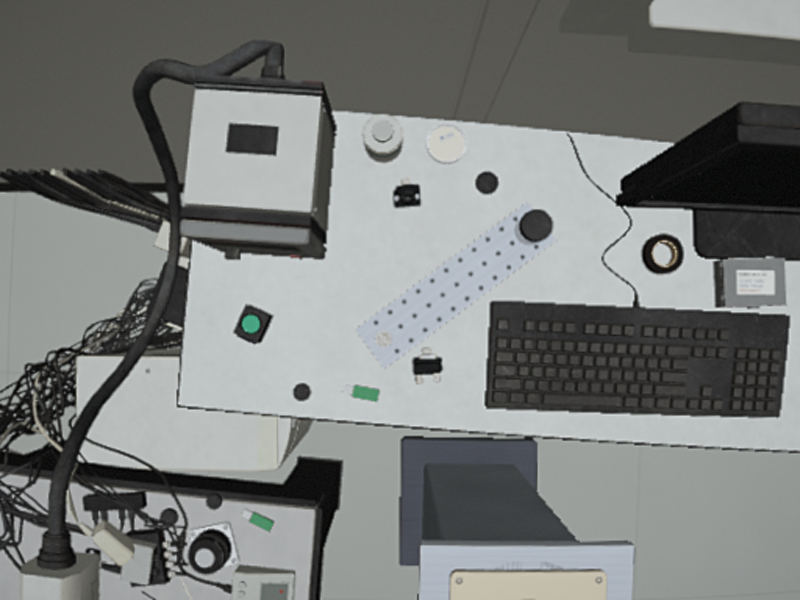

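View pics/scene0b.png

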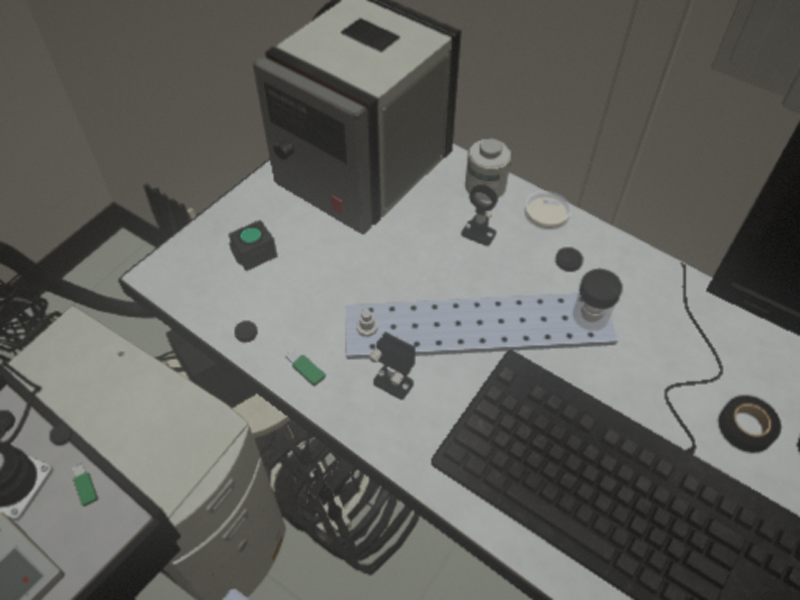

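The top view shows (800x600 px) the canister lid at (536,225), coupler (384,338), cube (252,324), lens (407,195), mirror (428,365), wider cap (487,182) and narrower cap (302,392). The scene view agrees, with everything upright.

```bash
cat > h.py <<'E'
from bench import *
import cv2, numpy as np
from scipy.spatial.transform import Rotation as Ro
def ray(c,u,v):
    K=np.array([[c["fx"],0,c["cx"]],[0,c["fy"],c["cy"]],[0,0,1]])
    p=cv2.undistortPoints(np.array([[[u,v]]],float),K,np.array([c["k1"],0,0,0,0]))[0,0]
    R=np.array(c["R"]);return -R.T@np.array(c["t"]), R.T@np.array([p[0],p[1],1.])
def onp(c,u,v,z):
    o,d=ray(c,u,v);return (o+d*(z-o[2])/d[2])[:2]
def proj(c,X):
    R=np.array(c["R"]);q=R@np.array(X)+np.array(c["t"]);a=q[:2]/q[2];a=a*(1+c["k1"]*(a@a))
    return np.array([c["fx"]*a[0]+c["cx"],c["fy"]*a[1]+c["cy"]])
def blobs(m,lo=20,hi=1e9):
    cs,_=cv2.findContours(m.astype(np.uint8),cv2.RETR_EXTERNAL,cv2.CHAIN_APPROX_NONE)
    return [k for k in cs if lo<cv2.contourArea(k)<hi]
def rectw(c,k,z):
    P=np.array([onp(c,*p,z) for p in k[:,0]])*1000
    return cv2.minAreaRect(P.astype(np.float32))
def shot(n,f=None,s=1.5625):
    c=get_calibration(n);im=camera(n)
    if f: cv2.imwrite(f"pics/{f}.png",cv2.resize(cv2.cvtColor(im,cv2.COLOR_RGB2BGR),None,fx=s,fy=s,interpolation=cv2.INTER_CUBIC))
    return c,im
E
python3 - <<'E'
from h import *
np.set_printoptions(precision=4,suppress=True)
im=cv2.imread("pics/top0.png");c=get_calibration("top")
print("cam",-np.array(c["R"]).T@c["t"])
hsv=cv2.cvtColor(im,cv2.COLOR_BGR2HSV)
for (u,v) in [(280,190),(265,170),(200,180),(161,207)]: print(im[v,u],hsv[v,u])
roi=np.zeros(im.shape[:2],bool);roi[75:262,130:370]=1
gray=im.max(2)
for k in blobs((gray<90)&roi,60,4000):
    r=rectw(c,k,0.0);x,y,w,h=cv2.boundingRect(k);print("dark",(x,y,w,h),np.round(r[0],1),np.round(r[1],1),round(r[2],1))
b=(hsv[...,1]>22)&(hsv[...,0]>100)&(hsv[...,0]<130)&(gray>120)&roi
b=cv2.morphologyEx(b.astype(np.uint8),cv2.MORPH_CLOSE,np.ones((7,7)))
for k in blobs(b,1500):
    r=rectw(c,k,0.012);print("board",np.round(r[0],1),np.round(r[1],1),r[2])
crops=[im[y:y+62,x:x+62] for x,y in[(230,90),(243,203),(130,176),(215,190),(312,113),(281,86)]]
cv2.imwrite("pics/crops.png",np.vstack([np.hstack([cv2.resize(q,(260,260),interpolation=cv2.INTER_CUBIC) for q in crops[i:i+3]]) for i in(0,3)]))
E
```

```text
cam [0.4752 0.2043 1.0198]
[197 187 179] [107  23 197]
[196 197 192] [ 84   6 197]
[200 200 195] [ 90   6 200]
[131 162  72] [ 80 142 162]
dark (188, 246, 10, 10) [370.  337.1] [20.3 20.4] 1.6
dark (264, 229, 19, 11) [411.4 156.7] [22.5 40.6] 1.2
dark (150, 196, 24, 24) [465.1 410.1] [41.9 47.6] 65.3
dark (310, 193, 60, 69) [430.1   5.1] [154.  135.4] 0.7
dark (332, 134, 21, 21) [619.2   2.2] [43.6 47.8] 46.1
dark (252, 118, 17, 15) [657.7 191.5] [32.2 36.5] 1.4
dark (305, 110, 14, 14) [680.5  74.3] [30.3 29.9] 0.8
dark (234, 93, 23, 10) [719.8 226.8] [20.1 50.5] 4.0
dark (145, 79, 33, 20) [737.8 421.4] [73.3 42.5] 87.2
dark (130, 75, 85, 91) [665.9 393.5] [208.1 192.3] 1.2
board [529.8 117.7] [ 66.1 304.6] 37.96726989746094
```

View pics/crops.png

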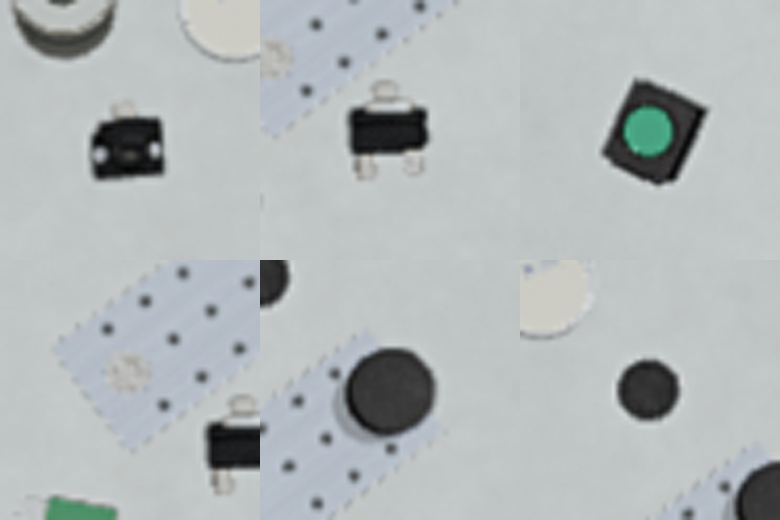

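Call:
{"name": "step_arm", "arguments": {
  "commands": [
    [-0.04,0,0,0,0,0],
    [-0.04,0,0,0,0,0],
    [-0.04,0,0,0,0,0],
    [-0.035,0,0,0,0,0],
    [0,-0.046,0,0,0,-0.1],
    [0,-0.046,0,0,0,-0.1],
    [0,-0.046,0,0,0,-0.1],
    [0,-0.046,0,0,0,-0.1],
    [0,-0.046,0,0,0,-0.1],
    [0,-0.046,0,0,0,-0.1],
    [0,-0.046,0,0,0,-0.1],
    [0,-0.046,0,0,0,-0.1]
  ]
}}

```text
time: 1.3
ee_pos: [0.4497, -0.178, 0.2413]
eef_rot: [0.985, -0.173, -0.0, -0.0]
ft_force: [0.6, 0.2, 0.9]
width: 0.0867
```

Call:
{"name": "step_arm", "arguments": {
  "commands": [
    [0,-0.046,0,0,0,-0.1],
    [0,-0.046,0,0,0,-0.1],
    [0,-0.046,0,0,0,-0.1],
    [0,-0.046,0,0,0,-0.1],
    [0,-0.046,0,0,0,-0.1],
    [0,-0.046,0,0,0,-0.1],
    [0,-0.046,0,0,0,-0.1],
    [0,-0.046,0,0,0,-0.1],
    [0,-0.046,0,0,0,-0.1],
    [0.045,0,0,0,0,0],
    [0.045,0,0,0,0,0],
    [0.0,0,0,0,0,0]
  ]
}}

```text
time: 2.5
ee_pos: [0.5086, 0.2684, 0.2379]
eef_rot: [0.963, 0.271, -0.003, -0.002]
ft_force: [-0.4, -1.0, -0.9]
width: 0.087
```

```bash
python3 - <<'E'
from h import *
s=read_state();print(s["time"],s["ee_pos"],Ro.from_quat(s["eef_rot"]).as_matrix(),s["joint_positions"])
c,im=shot("wrist","w1");R=np.array(c["R"]);print(c,"cam",-R.T@c["t"])
E
```

```text
2.5 [0.50857121 0.26837871 0.23794979] [[ 0.85331031  0.5213698  -0.00591989]
 [ 0.52138881 -0.85331638  0.00220494]
 [-0.00390195 -0.00496806 -0.99998005]] [ 0.15636298  0.35082343 -0.88975908  1.56286918  0.27073555  1.36308739
 -0.2120231 ]
{'fx': 277.533843609457, 'fy': 277.533843609457, 'cx': 254.42089719824818, 'cy': 189.50397321539305, 'k1': -0.005081013400860703, 'R': array([[ 0.85351578,  0.5210568 , -0.00325932],
       [ 0.5026707 , -0.82171886,  0.26851496],
       [ 0.1372333 , -0.23082011, -0.96327   ]]), 't': array([-0.57365859, -0.06722844,  0.37883625])} cam [0.47143147 0.33110885 0.3811037 ]
```

View pics/w1.png

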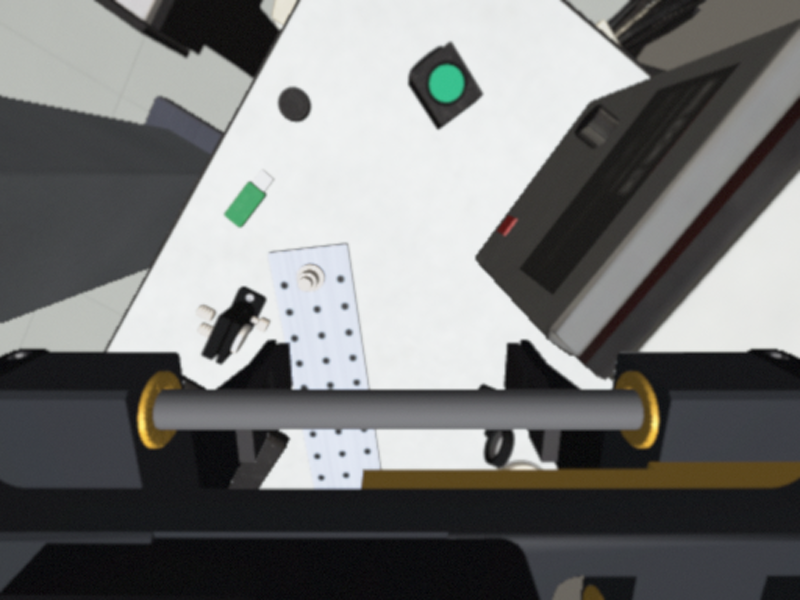

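The wrist view shows the cube at (446,85), coupler at (311,277), mirror at (233,325) with knobs on both faces, and the lens at (498,445).

```bash
python3 - <<'E'
from h import *
s=read_state();c,im=shot("wrist")
np.save("w2.npy",im)
hsv=cv2.cvtColor(im,cv2.COLOR_RGB2HSV)
roi=np.zeros(im.shape[:2],bool);roi[15:95,245:325]=1
g=(hsv[...,1]>100)&(hsv[...,0]>60)&(hsv[...,0]<100)&roi
for k in blobs(g,50):
    r=rectw(c,k,.036);print("green",r)
d=((im.max(2)<110)|g)&roi
for k in blobs(d,300):
    r=rectw(c,k,.036);print("cube .036",r);r=rectw(c,k,0);print("cube 0",r)
for h in(0.012,):
  r=(hsv[...,1]>15)&(hsv[...,0]>100)&(hsv[...,0]<130)&(im.max(2)>150)
  for k in blobs(r,1500): print("board",rectw(c,k,h))
T=lambda x,y:im[y:y+80,x:x+80]
o=np.hstack([cv2.resize(T(x,y),(390,390),interpolation=cv2.INTER_CUBIC) for x,y in[(245,15),(125,165)]])
cv2.imwrite("pics/c2.png",cv2.cvtColor(o,cv2.COLOR_RGB2BGR))
E
```

```text
green ((467.2533874511719, 404.4236755371094), (26.34691619873047, 26.08205795288086), 31.467487335205078)
cube .036 ((465.3062744140625, 401.9991760253906), (40.225948333740234, 45.70941925048828), 66.84137725830078)
cube 0 ((464.8759460449219, 409.41802978515625), (44.41056442260742, 50.46445846557617), 66.84135437011719)
board ((477.0133361816406, 184.0113067626953), (69.00019073486328, 136.24761962890625), 37.82524108886719)
```

View pics/c2.png

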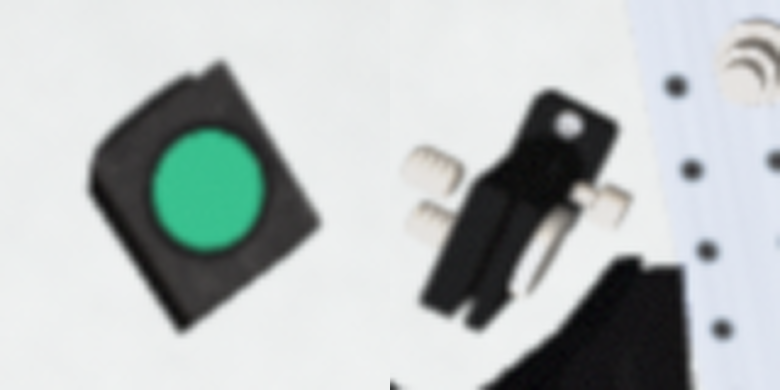

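Call:
{"name": "step_arm", "arguments": {
  "commands": [
    [0,0,0,0,0,-0.1225],
    [0,0,0,0,0,-0.1225],
    [0,0,0,0,0,-0.1225],
    [0,0,0,0,0,-0.1225],
    [0,0,0,0,0,-0.1225],
    [0.036,-0.031,0,0,0,0],
    [0.036,-0.031,0,0,0,0],
    [0.036,-0.032,0,0,0,0],
    [0,0,0.04,0,0,0],
    [0,0,0.04,0,0,0],
    [0,0,0.03,0,0,0],
    [0,0,0,0,0,0]
  ]
}}

```text
time: 3.8
ee_pos: [0.4612, 0.4009, 0.1286]
eef_rot: [0.836, 0.549, -0.003, 0.001]
ft_force: [-0.0, -0.8, 0.6]
width: 0.0868
```

```bash
cat >> h.py <<'E'
def goto(x,y,z,yaw):
    "tool-frame shift still to go (after turning by rz to jaw angle yaw, deg)"
    s=read_state();M=Ro.from_quat(s["eef_rot"]).as_matrix();p=s["ee_pos"]
    a=np.arctan2(M[1,0],M[0,0]);w=(np.radians(yaw)-a+np.pi/2)%np.pi-np.pi/2
    b=a+w;d=np.array([x,y,z])-p
    print("t",round(s["time"],2),"pos",p.round(4),"jaw",round(np.degrees(a),2),"tilt",M[:2,2].round(4),"width",round(s["width"],4),"F",s["ft_force"].round(1),"| rz",round(-w,4),"then tx,ty,tz",round(d[0]*np.cos(b)+d[1]*np.sin(b),4),round(d[0]*np.sin(b)-d[1]*np.cos(b),4),round(-d[2],4))
    return M
E
python3 -c "
from h import *
goto(.4654,.4052,.022,66.5);print(read_state()['joint_positions'])
c,im=shot('wrist','w3')"
```

```text
t 3.8 pos [0.4612 0.4009 0.1286] jaw 66.57 tilt [-0.0031 -0.0048] width 0.0868 F [-0.  -0.8  0.6] | rz 0.0011 then tx,ty,tz 0.0056 0.0021 0.1066
[-0.08990422  0.56936551 -0.93872784  1.59099577  0.47918497  1.2343976
  0.04414188]
```

View pics/w3.png

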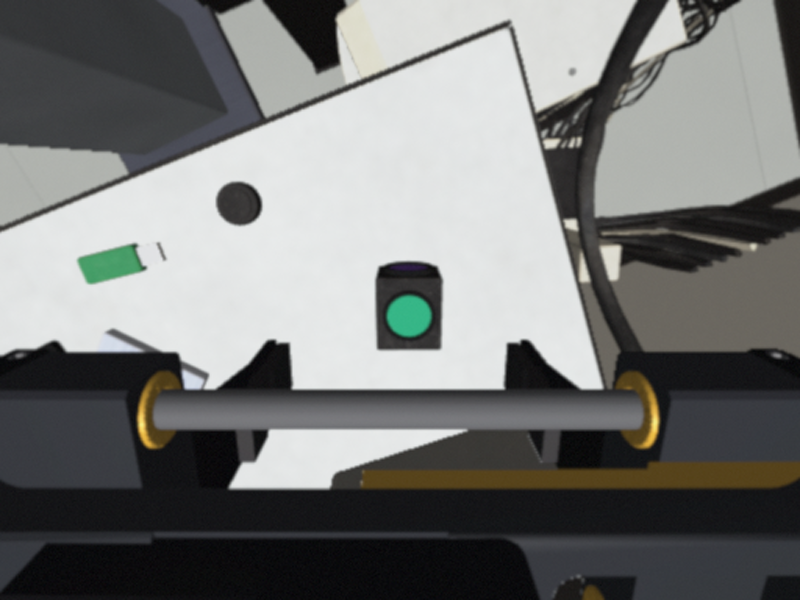

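The cube is square to the jaws, with its top window at (409,316) and snout at the image top.

```bash
python3 -c "
from h import *
c=get_calibration('wrist')
g=onp(c,261.8,202.2,.036);e=[onp(c,u/1.5625,v/1.5625,.036) for u,v in[(377,349),(441,349),(377,278),(441,278)]]
print(g,np.mean(e,0),e)
d=e[1]-e[0];print(np.degrees(np.arctan2(d[1],d[0])))
goto(*np.mean(e,0),.022,66.5)"
```

```text
[0.4702044  0.40546704] [0.4692943 0.4058137] [array([0.48162038, 0.37999677]), array([0.49667772, 0.41473094]), array([0.44225472, 0.39769917]), array([0.45662438, 0.43082791])]
66.56316440477674
t 3.85 pos [0.4621 0.4022 0.1314] jaw 66.55 tilt [-0.0008 -0.0022] width 0.0869 F [-0.   0.6  1.9] | rz 0.0009 then tx,ty,tz 0.0061 0.0051 0.1094
```

Call:
{"name": "step_arm", "arguments": {
  "commands": [
    [0.006,0.003,0.02,0,0,0],
    [0,0,0.03,0,0,0],
    [0,0,0.03,0,0,0],
    [0,0,0.029,0,0,0],
    [0,0,0,0,0,0],
    [0,0,0,0,0,0]
  ]
}}

```text
time: 4.45
ee_pos: [0.4688, 0.4085, 0.0251]
eef_rot: [0.836, 0.548, 0.001, -0.0]
ft_force: [-0.4, 0.4, 0.4]
width: 0.0869
```

Call:
{"name": "step_arm", "arguments": {
  "commands": [
    [0,0,0,0,0,0],
    [0,0,0,0,0,0],
    [0,0,0,0,0,0],
    [0,0,0,0,0,0],
    [0,0,0,0,0,0],
    [0,0,0,0,0,0]
  ],
  "gripper": 0.3,
  "grip_force": 20
}}

```text
time: 5.05
ee_pos: [0.468, 0.4079, 0.0226]
eef_rot: [0.836, 0.549, -0.0, 0.0]
ft_force: [-0.0, -0.0, -0.4]
width: 0.0472
```

Call:
{"name": "step_arm", "arguments": {
  "commands": [
    [0,0,0,0,0,0],
    [0,0,0,0,0,0],
    [0,0,0,0,0,0],
    [0,0,0,0,0,0]
  ]
}}

```text
time: 5.45
ee_pos: [0.468, 0.4078, 0.0224]
eef_rot: [0.836, 0.549, -0.0, 0.0]
ft_force: [-0.4, -0.8, 0.2]
width: 0.0378
```

```bash
python3 -c "
from h import *
goto(.53,.1177,.022,52+90)
im=cv2.imread('pics/top0.png')
# row geometry from canister lid & coupler & holes in top picture
c=get_calibration('top');hsv=cv2.cvtColor(im,cv2.COLOR_BGR2HSV)
roi=np.zeros(im.shape[:2],bool);roi[134:155,332:354]=1
for k in blobs((im.max(2)<90)&roi,60): (u,v),r=cv2.minEnclosingCircle(k);print('lid',u,v,r,onp(c,u,v,.076))
# holes: dark small spots on board
gray=im.max(2).astype(int);bl=cv2.medianBlur(im.max(2),9).astype(int)
h=[]
for k in blobs(((bl-gray)>25),1,30):
    m=cv2.moments(k);u,v=m['m10']/m['m00'],m['m01']/m['m00'];p=onp(c,u,v,.012)
    q=p-[.53,.1177];e=np.array([-.616,.788])
    if abs(q@e)<.155 and abs(q@[.788,.616])<.035: h.append((round((q@e)*1e3,1),round(q@[.788,.616]*1e3,1)))
print(sorted(h))
"
```

```text
t 5.45 pos [0.468  0.4078 0.0224] jaw 66.55 tilt [-0.0001 -0.0002] width 0.0378 F [-0.4 -0.8  0.2] | rz -1.3169 then tx,ty,tz -0.2275 -0.1904 0.0004
lid 342.156494140625 143.77481079101562 10.542579650878906 [0.60889798 0.01801153]
[(np.float64(-149.6), np.float64(-22.2)), (np.float64(-124.6), np.float64(-26.3)), (np.float64(-124.1), np.float64(24.8)), (np.float64(-123.5), np.float64(4.2)), (np.float64(-100.0), np.float64(-25.2)), (np.float64(-99.8), np.float64(25.1)), (np.float64(-99.5), np.float64(0.1)), (np.float64(-74.9), np.float64(24.5)), (np.float64(-74.7), np.float64(-25.1)), (np.float64(-74.4), np.float64(-0.5)), (np.float64(-50.2), np.float64(0.3)), (np.float64(-49.8), np.float64(24.5)), (np.float64(-49.6), np.float64(-24.6)), (np.float64(-24.8), np.float64(-0.2)), (np.float64(-24.8), np.float64(24.9)), (np.float64(-24.7), np.float64(-25.1)), (np.float64(0.0), np.float64(-0.3)), (np.float64(0.1), np.float64(-25.0)), (np.float64(0.2), np.float64(25.0)), (np.float64(24.9), np.float64(0.2)), (np.float64(25.0), np.float64(25.4)), (np.float64(25.1), np.float64(-24.8)), (np.float64(50.0), np.float64(-0.3)), (np.float64(50.3), np.float64(-25.3)), (np.float64(50.5), np.float64(25.2)), (np.float64(75.0), np.float64(-24.9)), (np.float64(75.1), np.float64(0.0)), (np.float64(75.3), np.float64(25.2)), (np.float64(100.1), np.float64(-0.0)), (np.float64(100.2), np.float64(-24.9)), (np.float64(100.4), np.float64(25.1)), (np.float64(125.1), np.float64(-25.0)), (np.float64(125.4), np.float64(25.4))]
```

Call:
{"name": "step_arm", "arguments": {
  "commands": [
    [0,0,-0.04,0,0,0],
    [0,0,-0.04,0,0,0],
    [0,0,-0.04,0,0,0],
    [0,0,-0.04,0,0,0],
    [0,0,-0.04,0,0,0],
    [0,0,0,0,0,0],
    [-0.04,0.0287,0,0,0,0],
    [-0.04,0.0287,0,0,0,0],
    [-0.04,0.0287,0,0,0,0],
    [-0.04,0.0287,0,0,0,0],
    [-0.04,0.0287,0,0,0,0],
    [-0.04,0.0287,0,0,0,0]
  ]
}}

```text
time: 6.65
ee_pos: [0.5304, 0.117, 0.222]
eef_rot: [0.836, 0.549, -0.0, 0.0]
ft_force: [0.6, -0.1, -0.1]
width: 0.0376
```

Call:
{"name": "step_arm", "arguments": {
  "commands": [
    [0,0,0,0,0,0.1245],
    [0,0,0,0,0,0.1245],
    [0,0,0,0,0,0.1245],
    [0,0,0,0,0,0.1245],
    [0,0,0.03,0,0,0],
    [0,0,0.03,0,0,0],
    [0,0,0,0,0,0],
    [0,0,0,0,0,0],
    [0,0,0,0,0,0]
  ]
}}

```text
time: 7.55
ee_pos: [0.5312, 0.1196, 0.164]
eef_rot: [0.945, 0.326, 0.001, 0.0]
ft_force: [0.9, -1.1, -1.0]
width: 0.0379
```

```bash
cat >> h.py <<'E'
B=np.array([.5301,.1177]);E_=np.array([-.616,.788]);N_=np.array([.788,.616])
def holes(c,im,show=False):
    "fit rigid offset of 25 mm hole grid seen by camera c against B,E_"
    g=im.max(2);d=cv2.morphologyEx(g,cv2.MORPH_CLOSE,np.ones((11,11))).astype(int)-g
    A=[];Q=[]
    for k in blobs(d>45,3,150):
        m=cv2.moments(k)
        p=onp(c,m['m10']/m['m00'],m['m01']/m['m00'],.012)-B
        a=np.array([p@E_,p@N_])*1000;q=np.round(a/25)*25
        x,y,w,h=cv2.boundingRect(k)
        if abs(q[0])<130 and abs(q[1])<30 and max(abs(a-q))<6 and max(w,h)<14: A.append(a);Q.append(q)
    A=np.array(A);Q=np.array(Q)
    r=A-Q;med=np.median(r,0);ok=(abs(r-med)<1.5).all(1);A,Q=A[ok],Q[ok]
    M,_=cv2.estimateAffinePartial2D(Q,A)
    print("holes",len(A),"along,across offset mm",M[:,2].round(2),"turn deg",np.degrees(np.arctan2(M[1,0],M[0,0])).round(2),"scale",np.hypot(M[0,0],M[1,0]).round(4))
def board2world(a,n): return B+E_*a+N_*n
E
python3 -c "
from h import *
goto(*B,.0354,38.02)
c,im=shot('wrist','w4');holes(c,im)"
```

```text
t 7.55 pos [0.5312 0.1196 0.164 ] jaw 38.02 tilt [0.0019 0.0005] width 0.0379 F [ 0.9 -1.1 -1. ] | rz 0.0001 then tx,ty,tz -0.002 0.0008 0.1286
holes 17 along,across offset mm [-1.22 -0.62] turn deg -0.01 scale 0.9988
```

View pics/w4.png

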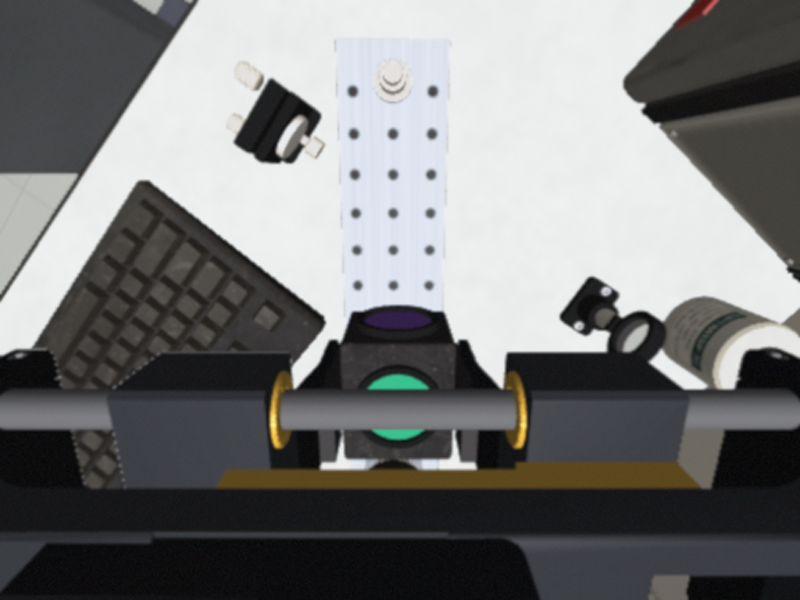

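Holes agree between the two cameras to about 1 mm. The cube is held level over the strip's centre, and the coupler shows at (392,78).

Call:
{"name": "step_arm", "arguments": {
  "commands": [
    [-0.002,0.001,0.03,0,0,0],
    [0,0,0.03,0,0,0],
    [0,0,0.03,0,0,0],
    [0,0,0.02,0,0,0],
    [0,0,0.01,0,0,0],
    [0,0,0,0,0,0],
    [0,0,0,0,0,0],
    [0,0,0,0,0,0]
  ]
}}

```text
time: 8.4
ee_pos: [0.5305, 0.1174, 0.044]
eef_rot: [0.946, 0.326, 0.001, 0.0]
ft_force: [0.1, 0.1, -0.5]
width: 0.0378
```

```bash
sed -i 's/^B=np.array.*;E_/B=np.array([.5302,.1171]);E_/' h.py; python3 -c "
from h import *
for i in range(4): goto(*B,.0344,38.02);camera('wrist')"
```

```text
t 8.4 pos [0.5305 0.1174 0.044 ] jaw 38.01 tilt [0.0023 0.0002] width 0.0378 F [ 0.1  0.1 -0.5] | rz -0.0002 then tx,ty,tz -0.0004 0.0 0.0096
t 8.45 pos [0.5304 0.1173 0.0438] jaw 38.01 tilt [0.0021 0.0001] width 0.0379 F [ 0.5 -0.  -0.7] | rz -0.0003 then tx,ty,tz -0.0003 0.0 0.0094
t 8.5 pos [0.5302 0.1172 0.0436] jaw 38.01 tilt [ 0.0017 -0.    ] width 0.0377 F [ 0.3 -0.1 -1.9] | rz -0.0002 then tx,ty,tz -0.0001 0.0001 0.0092
t 8.55 pos [0.53   0.1172 0.0434] jaw 38.0 tilt [ 0.0014 -0.0001] width 0.0378 F [-0.6 -0.2 -0.2] | rz -0.0003 then tx,ty,tz 0.0001 0.0002 0.009
```

Call:
{"name": "step_arm", "arguments": {
  "commands": [
    [0,0,0.004,0,0,0],
    [0,0,0.003,0,0,0],
    [0,0,0.0015,0,0,0],
    [0,0,0,0,0,0],
    [0,0,0,0,0,0],
    [0,0,0,0,0,0]
  ]
}}

```text
time: 9.2
ee_pos: [0.5293, 0.117, 0.0343]
eef_rot: [0.945, 0.326, -0.0, 0.0]
ft_force: [-3.7, -2.5, 8.1]
width: 0.0376
```

Call:
{"name": "step_arm", "arguments": {
  "commands": [
    [0,0,0,0,0,0],
    [0,0,0,0,0,0],
    [0,0,0,0,0,0],
    [0,0,0,0,0,0]
  ],
  "gripper": 0.65
}}

```text
time: 9.6
ee_pos: [0.5295, 0.1171, 0.0339]
eef_rot: [0.945, 0.326, -0.0, -0.0]
ft_force: [-0.3, -0.5, -0.1]
width: 0.055
```

Call:
{"name": "step_arm", "arguments": {
  "commands": [
    [0,0,-0.02,0,0,0],
    [0,0,-0.04,0,0,0],
    [0,0,-0.04,0,0,0],
    [0,0,-0.04,0,0,0],
    [0,0.02,-0.02,0,0,0],
    [0,0.03,0,0,0,0],
    [0,0.03,0,0,0,0],
    [0,0,0,0,0,0],
    [0,0,0,0,0,0]
  ]
}}

```text
time: 10.5
ee_pos: [0.5787, 0.0538, 0.1937]
eef_rot: [0.946, 0.325, -0.0, -0.0]
ft_force: [0.0, 0.5, 0.1]
width: 0.0565
```

```bash
python3 -c "
from h import *
goto(*B,.0344,38.02)
c,im=shot('wrist','w5');holes(c,im)"
```

```text
t 10.5 pos [0.5787 0.0538 0.1937] jaw 37.96 tilt [-0.0007  0.0005] width 0.0565 F [0.  0.5 0.1] | rz -0.0011 then tx,ty,tz 0.0007 -0.0797 0.1593
holes 24 along,across offset mm [-0.54 -0.23] turn deg -0.0 scale 0.9999
```

View pics/w5.png

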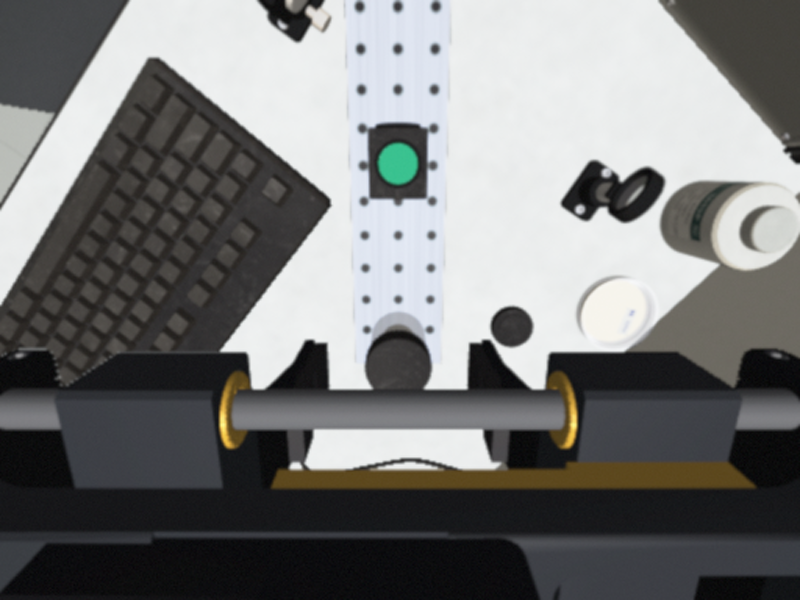

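The cube sits at (398,163) in the row, the canister lid at (398,365), the wide cap at (512,327) and the lens at (610,190) with its foot's screws at (606,174) and (579,209).

```bash
python3 -c "
from h import *
c=get_calibration('wrist');S=1.5625
def bf(u,v,z):
    p=onp(c,u/S,v/S,z);q=p-B;return p.round(4),np.array([q@E_,q@N_]).round(4)
print('green',bf(398,163,.048))
for p in[(371,198),(427,198),(370,128),(427,128)]: print('corner',bf(*p,.048))
im=cv2.imread('pics/w5.png');d=im.max(2)<75
for nm,x,y,w,h,z in[('cap',485,300,55,55,.010),('lid',360,322,80,75,.076)]:
    m=np.zeros(d.shape,bool);m[y:y+h,x:x+w]=1
    for k in blobs(d&m,300): (u,v),r=cv2.minEnclosingCircle(k);print(nm,u,v,r,bf(u,v,z),bf(u+r,v,z)[0]-bf(u,v,z)[0])
for p in[(606,174),(579,209),(594,160),(562,202),(588,220)]: print('lensfoot',bf(*p,.007))
cv2.imwrite('pics/c5.png',cv2.resize(im[140:240,550:680],None,fx=5,fy=5,interpolation=cv2.INTER_CUBIC))
"
```

```text
green (array([0.5299, 0.1181]), array([0.001 , 0.0003]))
corner (array([0.5294, 0.0901]), array([-0.0208, -0.0172]))
corner (array([0.5581, 0.1126]), array([-0.0208,  0.0192]))
corner (array([0.5032, 0.1238]), array([ 0.0219, -0.0171]))
corner (array([0.5312, 0.1457]), array([0.0219, 0.0184]))
cap 510.9652404785156 326.0953674316406 19.70504379272461 (array([0.6773, 0.0762]), array([-0.1228,  0.0907])) [0.0124 0.0097]
lid 399.5 374.484619140625 44.97966766357422 (array([0.6131, 0.0133]), array([-0.1329,  0.0013])) [0.0233 0.0182]
lensfoot (array([0.6542, 0.2068]), array([-0.0057,  0.1529]))
lensfoot (array([0.6564, 0.1764]), array([-0.031,  0.136]))
lensfoot (array([0.6402, 0.2083]), array([0.0041, 0.1429]))
lensfoot (array([0.6427, 0.1723]), array([-0.0258,  0.1227]))
lensfoot (array([0.6675, 0.1748]), array([-0.0391,  0.1437]))
```

View pics/c5.png

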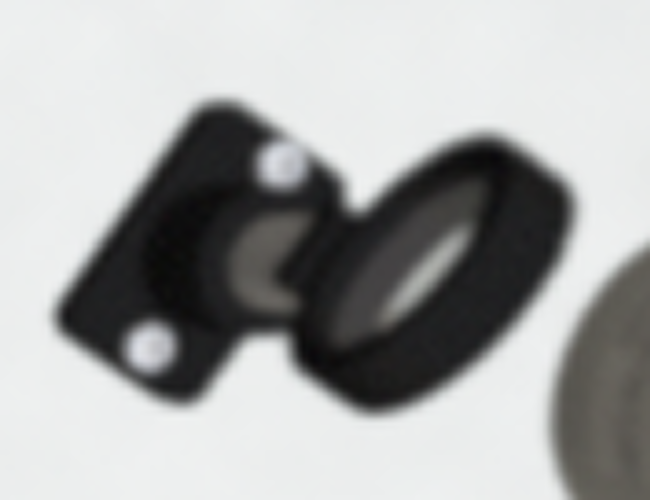

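The cube's origin reads about 3 mm off along the row (toward the coupler), so I regrip it and shift it before the lens.

Call:
{"name": "step_arm", "arguments": {
  "commands": [
    [0,-0.04,0,0,0,0],
    [0,-0.04,0,0,0,0],
    [0,0,0.04,0,0,0],
    [0,0,0.04,0,0,0],
    [0,0,0.04,0,0,0],
    [0,0,0.03,0,0,0],
    [0,0,0.009,0,0,0],
    [0,0,0,0,0,0],
    [0,0,0,0,0,0]
  ]
}}

```text
time: 11.45
ee_pos: [0.5302, 0.1179, 0.0366]
eef_rot: [0.945, 0.326, 0.001, 0.0]
ft_force: [0.9, 0.5, 0.0]
width: 0.0567
```

Call:
{"name": "step_arm", "arguments": {
  "commands": [
    [0,0,0,0,0,0],
    [0,0,0,0,0,0],
    [0,0,0,0,0,0],
    [0,0,0,0,0,0],
    [0,0,0,0,0,0],
    [0,0,-0.003,0,0,0],
    [0,0,0,0,0,0],
    [0.0005,0.003,0,0,0,0],
    [0,0,0,0,0,0],
    [0,0,0.003,0,0,0],
    [0,0,0,0,0,0],
    [0,0,0,0,0,0]
  ],
  "gripper": 0.3
}}

```text
time: 12.65
ee_pos: [0.5321, 0.115, 0.0353]
eef_rot: [0.945, 0.326, 0.0, 0.0]
ft_force: [0.1, -1.2, 5.5]
width: 0.0382
```

Call:
{"name": "step_arm", "arguments": {
  "commands": [
    [0,0,0,0,0,0],
    [0,0,0,0,0,0],
    [0,0,0,0,0,0],
    [0,0,0,0,0,0],
    [0,0,0,0,0,0]
  ],
  "gripper": 0.65
}}

```text
time: 13.15
ee_pos: [0.5317, 0.1151, 0.035]
eef_rot: [0.945, 0.326, -0.0, 0.0]
ft_force: [0.0, -0.1, -0.8]
width: 0.0556
```

Call:
{"name": "step_arm", "arguments": {
  "commands": [
    [0,0,-0.02,0,0,0],
    [0,0,-0.04,0,0,0],
    [0,0,-0.04,0,0,0],
    [0,0,-0.04,0,0,0],
    [0,0.02,-0.02,0,0,0],
    [0,0.03,0,0,0,0],
    [0,0.03,0,0,0,0],
    [0,0,0,0,0,0],
    [0,0,0,0,0,0]
  ]
}}

```text
time: 14.05
ee_pos: [0.581, 0.0518, 0.1947]
eef_rot: [0.946, 0.325, -0.0, -0.0]
ft_force: [-0.6, 0.5, 0.2]
width: 0.0564
```

```bash
python3 -c "
from h import *
goto(*B,.0344,38.02)
c,im=shot('wrist','w6');holes(c,im)
hsv=cv2.cvtColor(im,cv2.COLOR_RGB2HSV);g=(hsv[...,1]>100)&(hsv[...,0]>60)&(hsv[...,0]<100)
g[:60]=0;g[150:]=0
for k in blobs(g,100):
    m=cv2.moments(k);p=onp(c,m['m10']/m['m00'],m['m01']/m['m00'],.048)-B;print('green',p@E_,p@N_)
"
```

```text
t 14.05 pos [0.581  0.0518 0.1947] jaw 37.95 tilt [-0.0006  0.0005] width 0.0564 F [-0.6  0.5  0.2] | rz -0.0012 then tx,ty,tz 0.0002 -0.0827 0.1603
holes 24 along,across offset mm [-0.64 -0.26] turn deg -0.0 scale 0.9974
green -0.0029196811063428975 0.0006366448006669838
```

```bash
python3 -c "
import cv2,numpy as np
s=cv2.imread('pics/scene0.png');w4=cv2.imread('pics/w4.png');w4=cv2.resize(w4,(512,384),interpolation=cv2.INTER_AREA)
t=cv2.imread('pics/top0.png')
f=lambda im,x,y,w:cv2.resize(im[y:y+w,x:x+w],(260,260),interpolation=cv2.INTER_CUBIC)
o=np.vstack([np.hstack([f(s,285,110,50),f(w4,355,172,74),f(t,245,84,30)]),np.hstack([f(s,227,208,54),f(w4,143,35,74),f(t,258,217,34)])])
cv2.imwrite('pics/c6.png',o)"
```

View pics/c6.png

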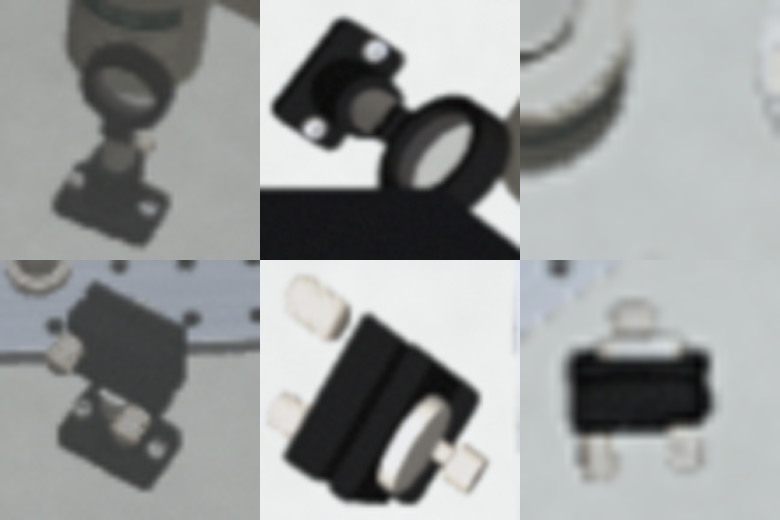

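The lens has a thumbscrew on its world +x side (seen in scene and top crops); the mirror has its disc and a thumbscrew on the world +x side and two adjusters on the other.

```bash
python3 -c "
from h import *
a=get_calibration('top');b=get_calibration('scene');w=get_calibration('wrist')
def tri(L):
    A=0;v=0
    for c,u,w_ in L:
        o,d=ray(c,u,w_);d/=np.linalg.norm(d);P=np.eye(3)-np.outer(d,d);A=A+P;v=v+P@o
    return np.linalg.solve(A,v).round(4)
S=1.5625
print('bottle top',tri([(a,383/S,131/S),(b,490/S,147/S),(w,772/S,228/S)]),'base edge',onp(w,662/S,215/S,0))
s0=(285,110);k=50/260
print('lens ring top ~',tri([(b,285+128*k,110+45*k),(w,655/S,170/S)]))
goto(.655,.192,.070,4.1)"
```

```text
bottle top [0.7329 0.2257 0.0744] base edge [0.71525   0.2121903]
lens ring top ~ [0.638  0.188  0.1082]
t 14.1 pos [0.5806 0.0527 0.1949] jaw 38.04 tilt [-0.0005  0.0005] width 0.0567 F [ 0.6  0.8 -0. ] | rz 0.5924 then tx,ty,tz 0.0841 -0.1336 0.1249
```

Call:
{"name": "step_arm", "arguments": {
  "commands": [
    [0,0,0,0,0,0.1185],
    [0,0,0,0,0,0.1185],
    [0,0,0,0,0,0.1185],
    [0,0,0,0,0,0.1185],
    [0,0,0,0,0,0.1185],
    [0.02,-0.02,0,0,0,0],
    [0.02,-0.02,0,0,0,0],
    [0.02,-0.02,0,0,0,0],
    [0.024,-0.02,0,0,0,0],
    [0,0,0,0,0,0],
    [0,0,0,0,0,0]
  ],
  "gripper": 0.45
}}

```text
time: 15.2
ee_pos: [0.6584, 0.1396, 0.1948]
eef_rot: [0.999, 0.037, -0.0, -0.0]
ft_force: [-0.7, 0.1, -0.3]
width: 0.0392
```

```bash
python3 -c "
from h import *
goto(.655,.192,.070,4.1)
c,im=shot('wrist','w7')"
```

```text
t 15.2 pos [0.6584 0.1396 0.1948] jaw 4.22 tilt [-0.0008  0.0006] width 0.0392 F [-0.7  0.1 -0.3] | rz 0.0021 then tx,ty,tz 0.0004 -0.0525 0.1248
```

View pics/w7.png

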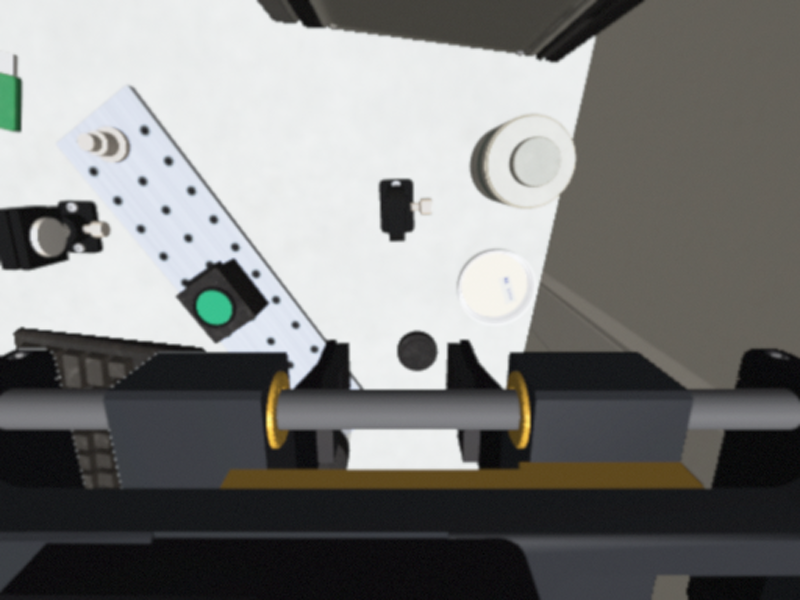

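The lens stands edge-on directly ahead at (397,205), centred on the jaws, thumbscrew at (425,206) pointing world +x as expected.

Call:
{"name": "step_arm", "arguments": {
  "commands": [
    [0,-0.024,0,0,0,0.002],
    [0,-0.024,0,0,0,0],
    [0,0,0.03,0,0,0],
    [0,0,0.03,0,0,0],
    [0,0,0.03,0,0,0],
    [0,0,0.029,0,0,0],
    [0,0,0,0,0,0],
    [0,0,0,0,0,0]
  ]
}}

```text
time: 16.05
ee_pos: [0.6556, 0.1852, 0.077]
eef_rot: [0.999, 0.034, 0.0, 0.0]
ft_force: [-0.7, 0.3, 0.9]
width: 0.0393
```

Call:
{"name": "step_arm", "arguments": {
  "commands": [
    [0,0,0,0,0,0],
    [0,0,0,0,0,0],
    [0,0,0,0,0,0],
    [0,0,0,0,0,0],
    [0,0,0,0,0,0],
    [0,0,0,0,0,0],
    [0,0,0,0,0,0]
  ],
  "gripper": 0.02,
  "grip_force": 15
}}

```text
time: 16.75
ee_pos: [0.6558, 0.1857, 0.0763]
eef_rot: [0.999, 0.034, 0.0, 0.0]
ft_force: [-0.8, -0.7, 2.8]
width: 0.0101
```

```bash
python3 -c "
from h import *
goto(*(B-.065*E_),.088,-52+180)
"
```

```text
t 16.75 pos [0.6558 0.1857 0.0763] jaw 3.95 tilt [ 0.0002 -0.0001] width 0.0101 F [-0.8 -0.7  2.8] | rz 0.9766 then tx,ty,tz 0.0417 0.1412 -0.0117
```

Call:
{"name": "step_arm", "arguments": {
  "commands": [
    [0,0,-0.03,0,0,0],
    [0,0,-0.03,0,0,0],
    [0,0,-0.03,0,0,0],
    [-0.0255,0.0282,0,0,0,0],
    [-0.0255,0.0282,0,0,0,0],
    [-0.0255,0.0282,0,0,0,0],
    [-0.0255,0.0282,0,0,0,0],
    [0,0,0,0,0,0.122],
    [0,0,0,0,0,0.122],
    [0,0,0,0,0,0.122],
    [0,0,0,0,0,0.122],
    [0,0,0,0,0,0.122]
  ]
}}

```text
time: 17.95
ee_pos: [0.5616, 0.0661, 0.1658]
eef_rot: [0.963, -0.27, -0.0, 0.0]
ft_force: [0.1, 0.0, -0.6]
width: 0.0099
```

Call:
{"name": "step_arm", "arguments": {
  "commands": [
    [0,0,0,0,0,0.122],
    [0,0,0,0,0,0.122],
    [0,0,0,0,0,0.122],
    [0,0,0.03,0,0,0],
    [0,0,0.02,0,0,0],
    [0,0,0,0,0,0],
    [0,0,0,0,0,0],
    [0,0,0,0,0,0]
  ]
}}

```text
time: 18.75
ee_pos: [0.5625, 0.0664, 0.1173]
eef_rot: [0.899, -0.438, 0.001, -0.0]
ft_force: [-0.4, -0.5, -0.2]
width: 0.0098
```

```bash
python3 -c "
from h import *
goto(.5619,.0663,.0883,-51.98);print(read_state()['joint_positions'])
c,im=shot('wrist','w8');holes(c,im)
"
```

```text
t 18.75 pos [0.5625 0.0664 0.1173] jaw -51.96 tilt [0.0018 0.0002] width 0.0098 F [-0.4 -0.5 -0.2] | rz 0.0003 then tx,ty,tz -0.0003 0.0005 0.029
[ 0.30727543  0.37091393 -0.60467354  1.74068926  0.23358331  1.10066683
 -1.27877326]
holes 23 along,across offset mm [-0.98 -0.26] turn deg 0.01 scale 0.9999
```

View pics/w8.png

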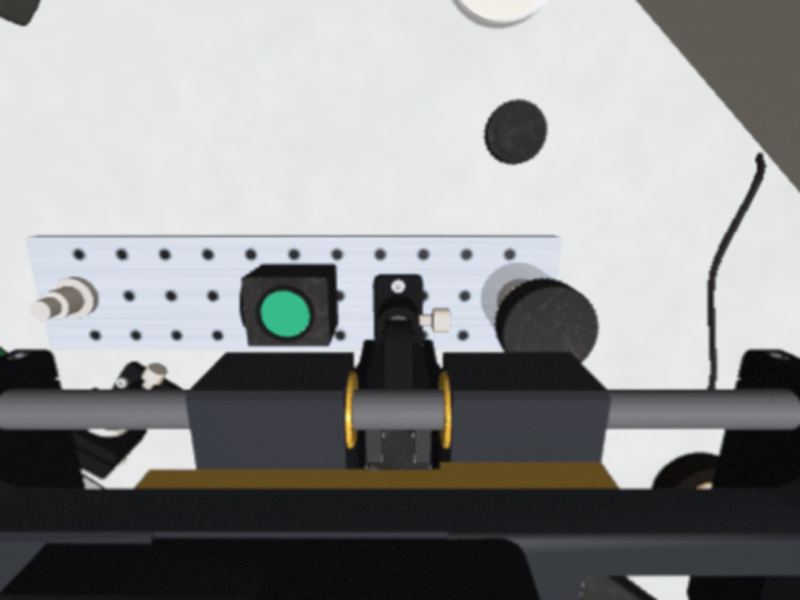

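The lens hangs upright over the row: foot's far edge at row 275, columns 374–422, thumbscrew toward the canister.

```bash
python3 -c "
from h import *
c=get_calibration('wrist');S=1.5625
for p in[(374,276),(422,276),(398,286)]:
    q=onp(c,p[0]/S,p[1]/S,.048)-B;print(q@E_,q@N_)
q=onp(c,(240+338)/2/S,268/S,.048)-B;print(q@E_,q@N_)
goto(.5619,.0663,.0883,-51.98)
q=read_state()['ee_pos'][:2]-B;print('tcp',q@E_,q@N_)
"
```

```text
-0.04950259418636923 0.019880937858637378
-0.07360719942789261 0.01987660229209826
-0.06155571336567421 0.014694656191010493
-0.007085978384541545 0.023992054112262025
t 18.8 pos [0.5625 0.0663 0.1174] jaw -51.96 tilt [0.002  0.0001] width 0.0098 F [ 0.1  0.4 -1.3] | rz 0.0003 then tx,ty,tz -0.0004 0.0005 0.0291
tcp -0.059916114185138813 -0.005782276058503413
```

Call:
{"name": "step_arm", "arguments": {
  "commands": [
    [-0.001,0,0.01,0,0,0],
    [0,0,0.008,0,0,0],
    [0,0,0.006,0,0,0],
    [0,0,0.003,0,0,0],
    [0,0,0.001,0,0,0],
    [0,0,0,0,0,0],
    [0,0,0,0,0,0],
    [0,0,0,0,0,0],
    [0,0,0,0,0,0]
  ]
}}

```text
time: 19.7
ee_pos: [0.5612, 0.0669, 0.0881]
eef_rot: [0.899, -0.438, 0.0, 0.0]
ft_force: [-0.7, -0.2, 2.5]
width: 0.0099
```

```bash
python3 -c "
from h import *
goto(.5619,.0663,.0883,-51.98)
q=read_state()['ee_pos'][:2]-B;print('tcp',q@E_,q@N_)
"
```

```text
t 19.7 pos [0.5612 0.0669 0.0881] jaw -51.97 tilt [ 0.0001 -0.0001] width 0.0099 F [-0.7 -0.2  2.5] | rz 0.0002 then tx,ty,tz 0.0009 -0.0002 -0.0002
tcp -0.05865185554417131 -0.006517602046848222
```

Call:
{"name": "step_arm", "arguments": {
  "commands": [
    [0,0,0,0,0,0],
    [0,0,0,0,0,0],
    [0,0,0,0,0,0],
    [0,0,-0.02,0,0,0],
    [0,0,-0.03,0,0,0],
    [0,0,-0.03,0,0,0],
    [0,0,-0.03,0,0,0],
    [0,0,0,0,0,-0.1134],
    [0,0,0,0,0,-0.1134],
    [0,0,0,0,0,-0.1134],
    [0,0,0,0,0,-0.1134],
    [0,0,0,0,0,-0.1134]
  ],
  "gripper": 0.35
}}

```text
time: 20.9
ee_pos: [0.5612, 0.067, 0.198]
eef_rot: [0.986, -0.167, 0.0, -0.0]
ft_force: [-0.2, -1.5, 0.2]
width: 0.0304
```

Call:
{"name": "step_arm", "arguments": {
  "commands": [
    [0,0,0,0,0,-0.1134],
    [0,0,0,0,0,-0.1134],
    [0,0,0,0,0,-0.1134],
    [-0.035,-0.006,0,0,0,0],
    [-0.035,-0.006,0,0,0,0],
    [-0.035,-0.006,0,0,0,0],
    [-0.036,-0.005,0,0,0,0],
    [0,0,0,0,0,0],
    [0,0,0,0,0,0]
  ],
  "gripper": 0.45
}}

```text
time: 21.8
ee_pos: [0.4203, 0.0896, 0.1985]
eef_rot: [1.0, 0.0, 0.001, 0.001]
ft_force: [1.2, 0.0, 0.2]
width: 0.0396
```

```bash
python3 -c "
from h import *
goto(.41,.157,.072,0)
c,im=shot('wrist','w9');holes(c,im)
"
```

```text
t 21.8 pos [0.4203 0.0896 0.1985] jaw 0.01 tilt [ 0.0019 -0.0016] width 0.0396 F [1.2 0.  0.2] | rz 0.0002 then tx,ty,tz -0.0103 -0.0674 0.1265
holes 18 along,across offset mm [-0.55 -0.13] turn deg -0.05 scale 0.9975
```

View pics/w9.png

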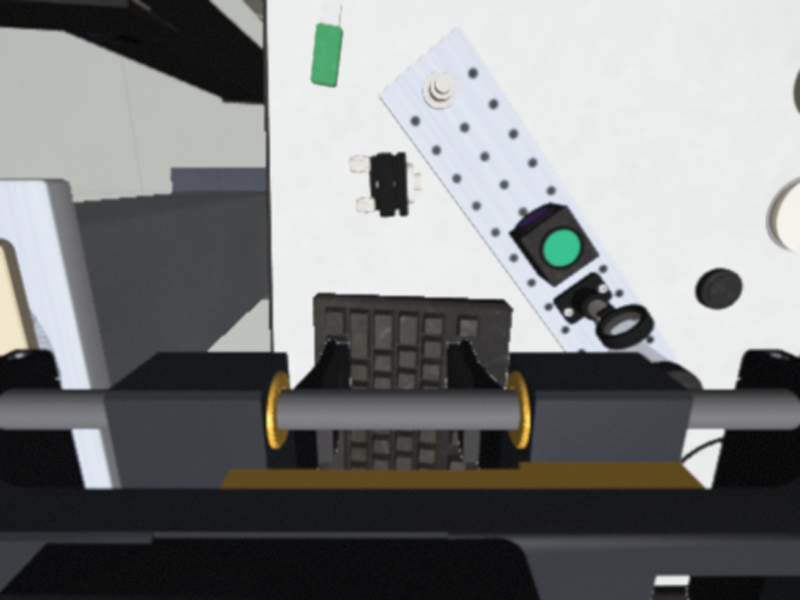

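The lens is standing on the row at (600,300); the mirror is seen from almost straight above at (389,184), adjusters to the left, thumbscrew to the right (418,180).

```bash
python3 -c "
from h import *
c,im=shot('wrist');np.save('w9.npy',im)
g=im.max(2)
for r in range(96,142,3): print(r,' '.join('%3d'%x for x in g[r,222:272]))
d=g<70;m=np.zeros(d.shape,bool);m[90:145,215:275]=1
for k in blobs(d&m,100): print(cv2.boundingRect(k),rectw(c,k,.073),rectw(c,k,.007))
"
```

```text
96 238 239 239 240 240 240 239 238 239 238 238 238 237 238 237 237 237 238 237 236 233 233 232 231 229 228 229 234 238 238 237 232 228 226 225 226 228 236 238 238 238 238 238 234 222 206 227 240 242 241
99 239 237 234 235 235 234 229 221 214 216 222 224 226 228 227 219 197 172 115  64  46  46  46  44  40  40  43  61  98 130 124  78  43  38  35  42  88 168 228 238 238 237 237 238 238 234 224 207 223 238
102 231 209 208 216 219 220 219 220 224 225 222 220 216 179  99  41  34  32  31  34  32  33  35  33  34  33  33  33  31  29  30  29  33  33  34  38  79 160 227 237 237 237 238 238 238 239 239 237 227 207
105 232 214 223 229 229 228 229 229 229 229 230 228 226 198 117  48  36  32  31  30  33  32  31  32  33  35  34  33  33  28  30  29  28  34  34  36  50 105 161 174 185 215 234 238 238 238 239 239 239 239
108 233 215 219 221 221 221 221 224 227 229 230 228 223 203 128  56  33  29  28  30  33  32  35  34  35  34  34  33  32  26  29  29  30  32  36  34  55 133 215 227 229 233 237 238 238 238 239 239 239 238
111 239 237 233 232 233 233 231 231 233 233 231 230 223 172  89  35  32  29  26  3
[... 1682 characters left out ...]
171  90  39  33  34  58 142 227 239 239 239 240 240 240 240 240 240 239
138 237 237 237 238 238 237 238 237 237 237 237 237 238 238 238 238 238 238 236 226 172 112  80  78  89  96 100 102 114 150 203 232 228 185 149 143 150 164 193 233 240 240 240 240 240 240 240 240 240 240
141 237 236 236 236 236 237 237 237 237 236 237 237 237 238 238 239 238 238 238 238 238 238 238 237 238 238 238 239 239 240 240 241 241 241 240 240 241 241 241 241 240 241 241 240 241 240 240 240 240 240
(237, 98, 23, 40) ((415.8964538574219, 156.81060791015625), (20.446815490722656, 35.47575378417969), 3.0193397998809814) ((414.4615783691406, 155.0936737060547), (25.47932243347168, 44.20730209350586), 3.019395589828491)
```

Call:
{"name": "step_arm", "arguments": {
  "commands": [
    [0,0,0,0,0,-0.124],
    [0,0,0,0,0,-0.124],
    [0,0,0,0,0,-0.124],
    [0,0,0,0,0,-0.124],
    [0,0,0,0,0,-0.124],
    [0,0,0,0,0,-0.124],
    [0,0,0,0,0,-0.124],
    [0,0,0,0,0,-0.124],
    [0,0,0,0,0,-0.124],
    [0,0,0,0,0,-0.124],
    [0,0,0,0,0,-0.124],
    [0,0,0,0,0,-0.124]
  ],
  "gripper": 0.7
}}

```text
time: 23.1
ee_pos: [0.421, 0.09, 0.1978]
eef_rot: [0.734, 0.679, 0.0, -0.001]
ft_force: [-0.5, 0.5, 0.1]
width: 0.0609
```

Call:
{"name": "step_arm", "arguments": {
  "commands": [
    [0,0,0,0,0,-0.124],
    [0.034,-0.0015,0,0,0,0],
    [0.034,-0.0015,0,0,0,0],
    [0,0,0.03,0,0,0],
    [0,0,0,0,0,0],
    [0,0,0,0,0,0],
    [0,0,0,0,0,0]
  ]
}}

```text
time: 23.8
ee_pos: [0.4151, 0.1573, 0.1688]
eef_rot: [0.693, 0.721, 0.0, -0.0]
ft_force: [-0.8, 0.1, -0.2]
width: 0.0608
```

```bash
python3 -c "
from h import *
goto(.4142,.1573,.058,92.3)
print(read_state()['joint_positions'])
c,im=shot('wrist','w10');holes(c,im)
"
```

```text
t 23.8 pos [0.4151 0.1573 0.1688] jaw 92.3 tilt [0.0004 0.0005] width 0.0608 F [-0.8  0.1 -0.2] | rz -0.0001 then tx,ty,tz 0.0001 -0.0009 0.1108
[ 0.40252689  0.04298106 -0.86858445  1.97242889  0.03580105  1.14103323
  1.13037474]
holes 9 along,across offset mm [-1.57  0.  ] turn deg -0.17 scale 1.0088
```

View pics/w10.png

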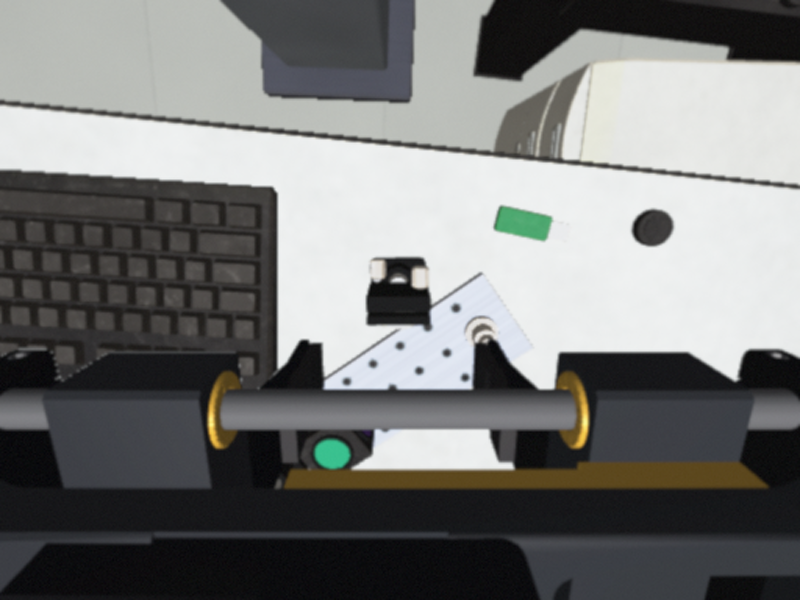

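The mirror is centred between the open jaws at (398,290) and square to them; the coupler at (482,330) clears the finger.

Call:
{"name": "step_arm", "arguments": {
  "commands": [
    [0,0,0.03,0,0,0],
    [0,0,0.03,0,0,0],
    [0,0,0.03,0,0,0],
    [0,0,0.021,0,0,0],
    [0,0,0,0,0,0],
    [0,0,0,0,0,0],
    [0,0,0,0,0,0]
  ]
}}

```text
time: 24.55
ee_pos: [0.4155, 0.1579, 0.0586]
eef_rot: [0.693, 0.721, 0.001, 0.001]
ft_force: [0.2, -0.3, 0.9]
width: 0.0608
```

Call:
{"name": "step_arm", "arguments": {
  "commands": [
    [0,0,0,0,0,0],
    [0,0,0,0,0,0],
    [0,0,0,0,0,0],
    [0,0,0,0,0,0],
    [0,0,0,0,0,0],
    [0,0,0,0,0,0],
    [0,0,0,0,0,0]
  ],
  "gripper": 0.3
}}

```text
time: 25.25
ee_pos: [0.4145, 0.1577, 0.0572]
eef_rot: [0.692, 0.722, 0.0, 0.0]
ft_force: [-0.4, -2.2, 5.9]
width: 0.038
```

```bash
python3 -c "
from h import *
goto(*(B+.065*E_),.071,38.02);print(B+.065*E_)
"
```

```text
t 25.25 pos [0.4145 0.1577 0.0572] jaw 92.37 tilt [ 0.0003 -0.0003] width 0.038 F [-0.4 -2.2  5.9] | rz 0.9486 then tx,ty,tz 0.0662 0.0382 -0.0138
[0.49016 0.16832]
```

Call:
{"name": "step_arm", "arguments": {
  "commands": [
    [0,0,-0.02,0,0,0],
    [0,0,-0.03,0,0,0],
    [0,0,-0.03,0,0,0],
    [0,0,-0.03,0,0,0],
    [0.0045,0.0374,0,0,0,0],
    [0.0045,0.0374,0,0,0,0],
    [0,0,0,0,0,0.1186],
    [0,0,0,0,0,0.1186],
    [0,0,0,0,0,0.1186],
    [0,0,0,0,0,0.1186],
    [0,0,0,0,0,0.1186],
    [0,0,0,0,0,0.1186]
  ]
}}

```text
time: 26.45
ee_pos: [0.4884, 0.1698, 0.1665]
eef_rot: [0.901, 0.433, -0.0, -0.0]
ft_force: [0.9, -0.2, -1.1]
width: 0.0378
```

Call:
{"name": "step_arm", "arguments": {
  "commands": [
    [0,0,0,0,0,0.1186],
    [0,0,0,0,0,0.1186],
    [0,0,0.03,0,0,0],
    [0,0,0.03,0,0,0],
    [0,0,0.01,0,0,0],
    [0,0,0,0,0,0],
    [0,0,0,0,0,0],
    [0,0,0,0,0,0],
    [0,0,0,0,0,0]
  ]
}}

```text
time: 27.35
ee_pos: [0.4894, 0.17, 0.0981]
eef_rot: [0.946, 0.326, 0.001, 0.0]
ft_force: [-0.0, 0.7, -0.9]
width: 0.0378
```

```bash
python3 -c "
from h import *
goto(.4889,.1699,.0695,38.02)
q=read_state()['ee_pos'][:2]-B;print('tcp',q@E_,q@N_)
"
```

```text
t 27.35 pos [0.4894 0.17   0.0981] jaw 38.0 tilt [0.0018 0.0003] width 0.0378 F [-0.   0.7 -0.9] | rz -0.0003 then tx,ty,tz -0.0005 -0.0002 0.0286
tcp 0.0668460630825487 0.0004472199773109733
```

Call:
{"name": "step_arm", "arguments": {
  "commands": [
    [-0.0003,0,0.012,0,0,0],
    [0,0,0.008,0,0,0],
    [0,0,0.005,0,0,0],
    [0,0,0.003,0,0,0],
    [0,0,0,0,0,0],
    [0,0,0,0,0,0],
    [0,0,0,0,0,0],
    [0,0,0,0,0,0]
  ]
}}

```text
time: 28.15
ee_pos: [0.4885, 0.1696, 0.0689]
eef_rot: [0.945, 0.326, -0.0, -0.0]
ft_force: [-0.5, 0.3, -0.6]
width: 0.0379
```

Call:
{"name": "step_arm", "arguments": {
  "commands": [
    [0,0,0.001,0,0,0],
    [0,0,0,0,0,0],
    [0,0,0,0,0,0]
  ]
}}

```text
time: 28.45
ee_pos: [0.4886, 0.1697, 0.0687]
eef_rot: [0.945, 0.326, 0.0, 0.0]
ft_force: [-3.2, -1.4, 9.3]
width: 0.0378
```

Call:
{"name": "step_arm", "arguments": {
  "commands": [
    [0,0,0,0,0,0],
    [0,0,0,0,0,0],
    [0,0,0,0,0,0],
    [0,0,0,0,0,0],
    [0,0,-0.02,0,0,0],
    [0,0,-0.04,0,0,0],
    [0,0,-0.04,0,0,0],
    [0,0,-0.04,0,0,0],
    [0,0,-0.04,0,0,0],
    [0,0,0,0,0,0]
  ],
  "gripper": 0.6
}}

```text
time: 29.45
ee_pos: [0.4905, 0.1708, 0.2533]
eef_rot: [0.945, 0.326, 0.004, 0.001]
ft_force: [1.1, 0.2, 0.0]
width: 0.0521
```

Call:
{"name": "step_arm", "arguments": {
  "commands": [
    [0,0.041,0,0,0,0],
    [0,0.041,0,0,0,0],
    [0,0.041,0,0,0,0],
    [0,0.042,0,0,0,0],
    [0,0,0,0,0,0],
    [0,0,0,0,0,0],
    [0,0,0,0,0,0]
  ]
}}

```text
time: 30.15
ee_pos: [0.5896, 0.0408, 0.2477]
eef_rot: [0.945, 0.326, -0.0, -0.0]
ft_force: [0.7, 0.7, 0.1]
width: 0.0524
```

```bash
python3 -c "
from h import *
goto(.677,.0766,.021,114)
c,im=shot('wrist','w11');holes(c,im)
"
```

```text
t 30.15 pos [0.5896 0.0408 0.2477] jaw 38.1 tilt [-0.0006  0.0005] width 0.0524 F [0.7 0.7 0.1] | rz -1.3247 then tx,ty,tz -0.0029 0.0944 0.2267
holes 16 along,across offset mm [-0.78 -0.17] turn deg 0.07 scale 0.9988
```

View pics/w11.png

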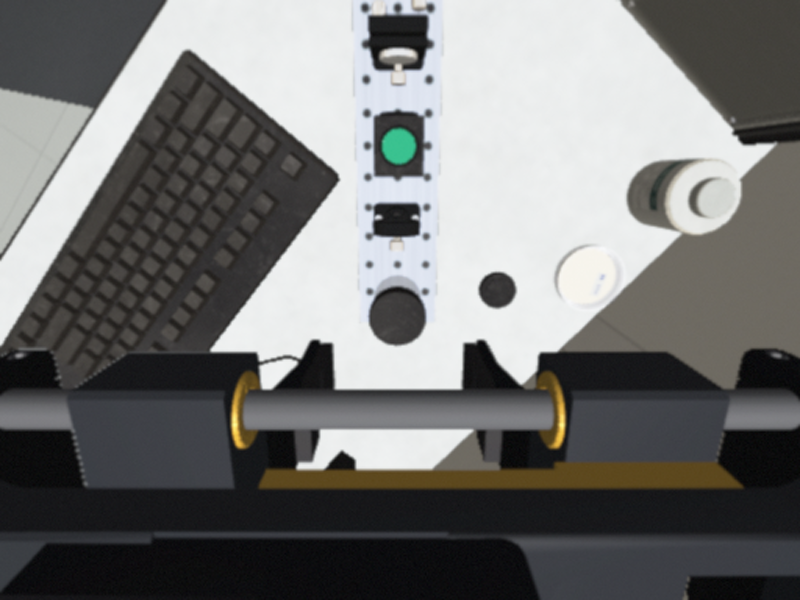

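All three parts stand in line: mirror (398,45), cube (398,145), lens (398,220), canister lid (397,316); wide cap at (497,289).

```bash
python3 -c "
from h import *
c=get_calibration('wrist');S=1.5625
def bf(u,v,z):
    q=onp(c,u/S,v/S,z)-B;return (np.array([q@E_,q@N_])*1e3+[.78,.17]).round(1)
im=cv2.imread('pics/w11.png');d=im.max(2)<80
for nm,x,y,w,h,z in[('cap',470,262,55,55,.010),('lid',363,283,70,64,.076)]:
    m=np.zeros(d.shape,bool);m[y:y+h,x:x+w]=1
    for k in blobs(d&m,300):
        (u,v),r=cv2.minEnclosingCircle(k);print(nm,u,v,r,bf(u,v,z),onp(c,u/S,v/S,z))
for n,u,v,z in[('lens foot',375,204,.019),('lens foot',420,204,.019),('lens foot near',398,237,.019),('lens thumb',397,250,.047),('mir thumb',398,84,.043),('mir L',369,42,.075),('mir R',428,42,.075)]: print(n,bf(u,v,z))
g=im[...,::-1].max(2)
print('col398',g[195:255:2,398]);print('col380',g[195:255:2,380]);print('mir col372',g[0:90:3,374])
"
```

```text
cap 496.8529357910156 289.5 17.212648391723633 [-123.9   91. ] [0.67847997 0.07480496]
lid 396.87005615234375 315.0601806640625 28.362577438354492 [-1.266e+02  1.000e-01] [0.60856079 0.0167392 ]
lens foot [-47.2 -18.4]
lens foot [-47.2  19.4]
lens foot near [-75.   1.]
lens thumb [-81.4   0.1]
mir thumb [40.7  0.7]
mir L [ 59.9 -18.2]
mir R [59.9 20.1]
col398 [242 241 241 223 131  37  24  30  34  44  43  31  32  27  28  34  32  34
  35  33  49 142 187 177 226 228 229 231 236 240]
col380 [239 240 239 222 130  42  33  34  33  45 135 191 109  26  26  32  32  31
  30  32  96 202 238 238 238 237 238 238 238 238]
mir col372 [225 227 234 232 227 128  30  32  33  33  32  19  24  35  34  28  16  17
  17  23  55  62 104 199 239 240 240 240 240 240]
```

Call:
{"name": "step_arm", "arguments": {
  "commands": [
    [0,0,0,0,0,-0.1204],
    [0,0,0,0,0,-0.1204],
    [0,0,0,0,0,-0.1204],
    [0,0,0,0,0,-0.1204],
    [0,0,0,0,0,-0.1204],
    [0,0,0,0,0,-0.1204],
    [0,0,0,0,0,-0.1204],
    [0,0,0,0,0,-0.1204],
    [0,0,0,0,0,-0.1204],
    [0,0,0,0,0,-0.1204],
    [0,0,0,0,0,-0.1204],
    [0,0,0,0,0,0]
  ]
}}

```text
time: 31.4
ee_pos: [0.5897, 0.0407, 0.2482]
eef_rot: [0.544, 0.839, 0.0, 0.0]
ft_force: [0.4, -0.2, 0.1]
width: 0.0521
```

Call:
{"name": "step_arm", "arguments": {
  "commands": [
    [-0.003,0.047,0,0,0,0],
    [0,0.047,0,0,0,0],
    [0,0,0.04,0,0,0],
    [0,0,0.04,0,0,0],
    [0,0,0.04,0,0,0],
    [0,0,0,0,0,0],
    [0,0,0,0,0,0],
    [0,0,0,0,0,0]
  ]
}}

```text
time: 32.2
ee_pos: [0.6784, 0.0756, 0.1311]
eef_rot: [0.546, 0.838, 0.001, 0.001]
ft_force: [-0.5, 0.4, 0.4]
width: 0.0525
```

```bash
python3 -c "
from h import *
goto(.6776,.0762,.022,114);print(read_state()['joint_positions'])
"
```

```text
t 32.2 pos [0.6784 0.0756 0.1311] jaw 113.84 tilt [0.0037 0.0005] width 0.0525 F [-0.5  0.4  0.4] | rz -0.0028 then tx,ty,tz 0.0008 -0.0005 0.1091
[ 0.34032227  0.65213776 -0.77103952  1.39247779  0.45853215  1.27577407
  1.52875445]
```

Call:
{"name": "step_arm", "arguments": {
  "commands": [
    [0,0,0.03,0,0,0],
    [0,0,0.03,0,0,0],
    [0,0,0.03,0,0,0],
    [0,0,0.01,0,0,0],
    [0,0,0.005,0,0,0],
    [0,0,0,0,0,0],
    [0,0,0,0,0,0],
    [0,0,0,0,0,0]
  ]
}}

```text
time: 33.0
ee_pos: [0.6781, 0.0751, 0.0247]
eef_rot: [0.546, 0.838, 0.001, 0.001]
ft_force: [0.5, -0.3, -1.1]
width: 0.0523
```

Call:
{"name": "step_arm", "arguments": {
  "commands": [
    [0,0,0,0,0,0],
    [0,0,0,0,0,0],
    [0,0,0,0,0,0],
    [0,0,0,0,0,0],
    [0,0,0,0,0,0]
  ],
  "gripper": 0.3,
  "grip_force": 8
}}

```text
time: 33.5
ee_pos: [0.6773, 0.0749, 0.0232]
eef_rot: [0.545, 0.838, -0.0, 0.0]
ft_force: [0.2, -0.3, 1.2]
width: 0.0331
```

```bash
python3 -c "
from h import *
goto(.6100,.0150,.022+.0765,38.02)
"
```

```text
t 33.5 pos [0.6773 0.0749 0.0232] jaw 113.89 tilt [ 0.0001 -0.0001] width 0.0331 F [ 0.2 -0.3  1.2] | rz 1.3242 then tx,ty,tz -0.0899 0.0058 -0.0753
```

Call:
{"name": "step_arm", "arguments": {
  "commands": [
    [0,0,-0.03,0,0,0],
    [0,0,-0.04,0,0,0],
    [0,0,-0.04,0,0,0],
    [0,0,-0.02,0,0,0],
    [0,0,0,0,0,0.1204],
    [0,0,0,0,0,0.1204],
    [0,0,0,0,0,0.1204],
    [0,0,0,0,0,0.1204],
    [0,0,0,0,0,0.1204],
    [0,0,0,0,0,0.1204],
    [0,0,0,0,0,0.1204],
    [0,0,0,0,0,0.1204]
  ]
}}

```text
time: 34.7
ee_pos: [0.6771, 0.075, 0.1529]
eef_rot: [0.873, 0.488, -0.0, -0.0]
ft_force: [0.5, -0.0, 0.5]
width: 0.0335
```

Call:
{"name": "step_arm", "arguments": {
  "commands": [
    [0,0,0,0,0,0.1204],
    [0,0,0,0,0,0.1204],
    [0,0,0,0,0,0.1204],
    [-0.03,0.002,0,0,0,0],
    [-0.03,0.002,0,0,0,0],
    [-0.03,0.002,0,0,0,0],
    [0,0,0,0,0,0],
    [0,0,0,0,0,0],
    [0,0,0,0,0,0],
    [0,0,0,0,0,0]
  ]
}}

```text
time: 35.7
ee_pos: [0.6104, 0.0158, 0.153]
eef_rot: [0.945, 0.326, 0.0, -0.0]
ft_force: [0.5, -0.6, 0.7]
width: 0.0333
```

```bash
python3 -c "
from h import *
goto(.6100,.0150,.0997,38.02)
c,im=shot('wrist','w12');holes(c,im)
"
```

```text
t 35.7 pos [0.6104 0.0158 0.153 ] jaw 38.08 tilt [0.0002 0.0006] width 0.0333 F [ 0.5 -0.6  0.7] | rz 0.0011 then tx,ty,tz -0.0009 0.0004 0.0533
holes 14 along,across offset mm [-0.97 -0.3 ] turn deg 0.08 scale 0.9988
```

View pics/w12.png

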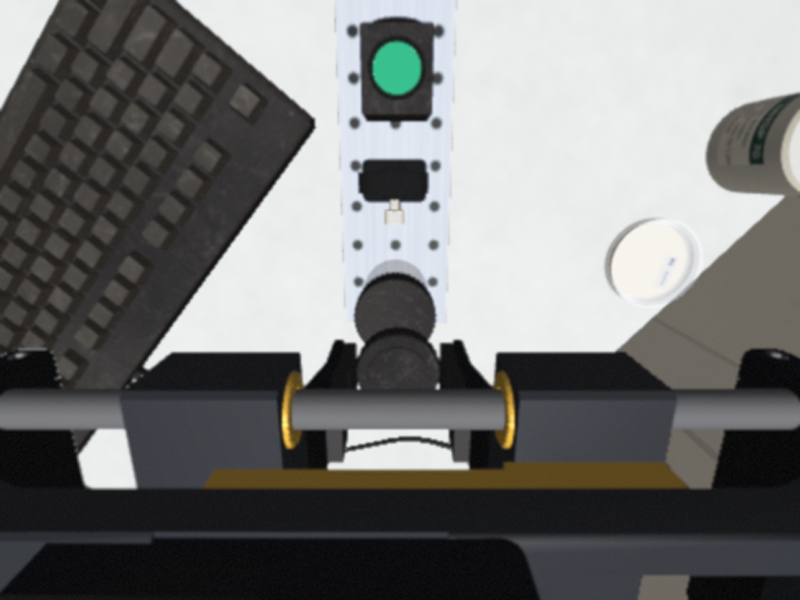

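The cap is held level at (398,365); lid visible behind it, columns 355–435, far edge row 274.

```bash
python3 -c "
from h import *
c=get_calibration('wrist');S=1.5625
def bf(u,v,z):
    q=onp(c,u/S,v/S,z)-B;return (np.array([q@E_,q@N_])*1e3).round(1)
im=cv2.imread('pics/w12.png').max(2).astype(int)
print('lid row312',im[312,345:366],im[312,426:446]);print('col395 dn',im[262:286,395],im[322:352:1,398])
print('lid far',bf(395,274,.076),'L',bf(355.5,312,.076),'R',bf(435,312,.076))
for z in(.140,.130): print('cap far',bf(398,332,z),'L',bf(358,365,z),'R',bf(439,365,z))
q=read_state()['ee_pos'][:2]-B;print('tcp',q@E_,q@N_)
"
```

```text
lid row312 [240 241 243 242 241 240 240 234 223 173 113  75  60  64  64  64  65  63
  63  64  64] [ 55  54  55  55  54  54  55  63 102 164 214 239 239 240 239 239 239 238
 236 233]
col395 dn [185 186 187 187 186 185 186 185 182 156 117  71  35  23  16  20  25  36
  48  57  61  60  60  61] [63 63 61 59 52 42 29 21 21 18 19 24 30 37 43 47 49 50 51 52 52 52 51 50
 46 42 46 52 54 54]
lid far [-1.061e+02 -1.000e-01] L [-126.9  -21.2] R [-126.9   21.1]
cap far [-114.2    1.3] L [-127.9  -14.3] R [-127.9   17.3]
cap far [-117.9    1.3] L [-132.6  -15.3] R [-132.5   18.4]
tcp -0.12921762103913434 0.0007382665208709859
```

Call:
{"name": "step_arm", "arguments": {
  "commands": [
    [-0.0012,0,0.015,0,0,0],
    [0,0,0.015,0,0,0],
    [0,0,0.012,0,0,0],
    [0,0,0.006,0,0,0],
    [0,0,0.003,0,0,0],
    [0,0,0,0,0,0],
    [0,0,0,0,0,0],
    [0,0,0,0,0,0]
  ]
}}

```text
time: 36.55
ee_pos: [0.6094, 0.0141, 0.1026]
eef_rot: [0.945, 0.326, 0.0, 0.0]
ft_force: [-0.5, 0.7, -0.4]
width: 0.0335
```

Call:
{"name": "step_arm", "arguments": {
  "commands": [
    [0,0,0.001,0,0,0],
    [0,0,0.001,0,0,0],
    [0,0,0,0,0,0],
    [0,0,0,0,0,0]
  ]
}}

```text
time: 36.95
ee_pos: [0.6091, 0.014, 0.1001]
eef_rot: [0.945, 0.326, -0.0, 0.0]
ft_force: [1.4, -0.7, -0.4]
width: 0.0331
```

Call:
{"name": "step_arm", "arguments": {
  "commands": [
    [0,0,0.001,0,0,0],
    [0,0,0,0,0,0],
    [0,0,0,0,0,0]
  ]
}}

```text
time: 37.25
ee_pos: [0.6091, 0.014, 0.099]
eef_rot: [0.945, 0.326, -0.0, 0.0]
ft_force: [0.8, -0.2, -0.1]
width: 0.0334
```

Call:
{"name": "step_arm", "arguments": {
  "commands": [
    [0,0,0.0007,0,0,0],
    [0,0,0,0,0,0],
    [0,0,0,0,0,0]
  ]
}}

```text
time: 37.55
ee_pos: [0.6092, 0.0141, 0.0986]
eef_rot: [0.945, 0.326, 0.0, 0.0]
ft_force: [-1.0, -0.7, 3.4]
width: 0.0336
```

Contact (3.4 N). I release, retreat up and back to see the result.

Call:
{"name": "step_arm", "arguments": {
  "commands": [
    [0,0,0,0,0,0],
    [0,0,0,0,0,0],
    [0,0,0,0,0,0],
    [0,0,0,0,0,0],
    [0,0,-0.01,0,0,0],
    [0,0,-0.03,0,0,0],
    [0,0,-0.04,0,0,0],
    [0,0,-0.04,0,0,0],
    [0,0,-0.03,0,0,0],
    [0,0.03,0,0,0,0],
    [0,0,0,0,0,0],
    [0,0,0,0,0,0]
  ],
  "gripper": 0.6
}}

```text
time: 38.75
ee_pos: [0.6276, -0.0101, 0.2485]
eef_rot: [0.946, 0.325, -0.0, -0.0]
ft_force: [-0.3, 0.9, 0.5]
width: 0.0521
```

```bash
python3 -c "
from h import *
goto(.6100,.0150,.0997,38.02)
c,im=shot('wrist');holes(c,im);_,s=shot('scene')
a=cv2.resize(im[:230],(512,230));o=np.vstack([a,cv2.resize(s[150:270,190:430],(512,256),interpolation=cv2.INTER_CUBIC)])
cv2.imwrite('pics/f.png',cv2.resize(cv2.cvtColor(o,cv2.COLOR_RGB2BGR),None,fx=1.2,fy=1.2,interpolation=cv2.INTER_CUBIC))
"
```

```text
t 38.75 pos [ 0.6276 -0.0101  0.2485] jaw 37.94 tilt [-0.0001  0.0001] width 0.0521 F [-0.3  0.9  0.5] | rz -0.0013 then tx,ty,tz 0.0016 -0.0306 0.1488
holes 11 along,across offset mm [-0.68 -0.15] turn deg 0.2 scale 1.0002
```

View pics/f.png

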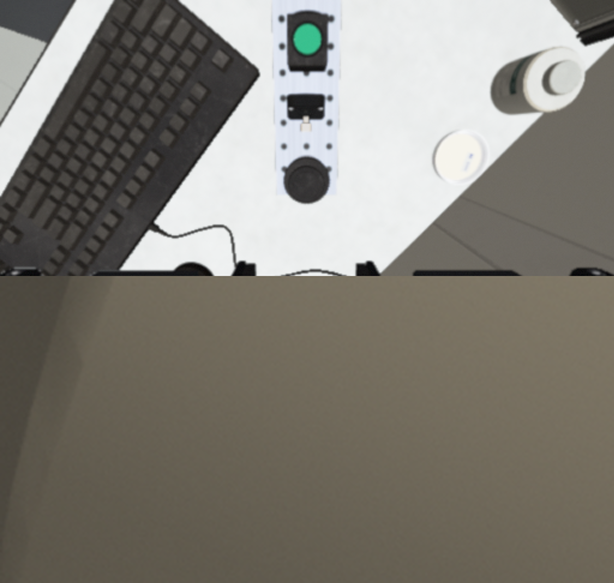

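The wrist view shows the cap flat and concentric on the lid at (306,180), with the lens and cube in line (the arm blocks the scene camera). I'm handing in.

```bash
python3 -c "
from bench import *
print(close_job())"
```

```text
the job is handed in; nothing more can be done
None
```

I placed the cube, the lens mount and the mirror mount upright on the strip's middle line, then laid the wide cap on the canister's lid. The job was handed in at about 39 s. No limit tripped: the highest wrist force I saw was about 10 N.

| Part | Target along the row (mm) | Measured (mm) | Sideways (mm) |
|---|---|---|---|
| Lens | -65 | -65 ± 1.5 | under 1 |
| Cube | 0 | about -0.3 (first placed 3 mm off, then regripped and shifted) | about 1 |
| Mirror | +65 | about +65 | about 1 |

- **Measurement:** positions are from the strip's centre, minus toward the canister. They come from wrist pictures tied to the strip's holes, on which the top and wrist cameras agreed to about 1 mm.
- **Facing:** I set the lens and the mirror down turned to within a few tenths of a degree of the row by the tool's reading. The mirror's facing rests on its edges squaring to the pads when gripped.
- **Cap:** the last wrist picture shows the cap flat and centred on the lid.
- **Disagreement:** the lid's outline first read about 127 mm from the strip's centre rather than 130. I took this to be the lid's visible side and aimed at the stated position.
- **Not rechecked:** I got no final side view because the arm blocked the scene camera. The mirror, coupler and narrow cap were outside the last picture. The mirror was upright in the picture taken after it was placed, and I did not touch the other two. I made no separate check that the canister had stayed in place under the cap.

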